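Put the salt back in its well behind the herb jar and the spice jar

ROBOT

A 7-joint arm with a two-finger parallel gripper is mounted at the origin on a cart in front of the work surface, level with it; the furniture and walls round the work are solid. World frame = base frame: x ahead of the robot, y to its left, z up, the work surface at z = 0. Lengths are in m, angles in rad, forces in N, time in s.
With the tool pointing down it reaches from about 0.4 to 0.875 m from the base axis. Payload 4.4 kg.
Tool frame: the origin (TCP) lies midway between the tips of the shut fingers; the grasp point (between the pads) lies 19 mm behind it; z points along the fingers, y is the line along which they close (so a half turn about z gives the same grasp; the last joint's range is limited). The gripper opens to 85 mm and grips with 20 to 120 N. Pads are 22 mm wide; open, the fingers measure 114 mm over their backs; the gripper's body (76 mm by 85 mm) begins 54 mm behind the grasp point. The pads swing forward as they close: fully open they stand 13 mm farther back than shut.
Start: joints at [-1.372, 0.628, 0.038, 1.517, -0.027, 0.996, -0.02], TCP at [0.17, 0.627, 0.208] pointing down, gripper open.
Joint ranges: [-3.06, 3.06], [-0.37, 2.12], [-1.25, 1.32], [0.18, 2.47], [-1.1, 4.24], [0.23, 1.98], [-2.94, 2.94]. Speed limits (rad/s): [2.57, 2.57, 3.14, 3.14, 3.14, 3.14, 3.14].

INTERFACE

Orientations are given as a unit quaternion [w, x, y, z].
In Python, from plant import readout, optics, manip gives the robot as it stands. The module is installed in compiled form; this text tells all that it offers.
- The arm moves only by the shell command python3 -m crank 'ROWS' [OPENING] [FORCE]. ROWS is JSON, one flat list of numbers, 4 for each row, row after row: the shift along the world's x, y, z in cm, then the turn about the world's z in degrees. In form: [tx, ty, tz, spin, tx, ty, tz, spin, ...]. A call has 1 to 12 rows; each row is the pose to reach, as a shift and turn from the pose commanded when the call began; what a row does not reach only later rows make up. A row lasts 1/12 s, in which the tool goes at most 41.7 mm and 7.16 degrees, less where a joint would pass 70% of its speed; a pose out of reach is approached as far as the arm can. A call with a gripper value outside its range is refused whole. OPENING is the finger opening in cm, from 0 to 8.54, set as the call begins (- or left out, the last holds). The fingers move at their own pace and stop on an object; FORCE is the grip in N (left out, the last holds). Time passes only in rows, so rows that repeat a pose let the fingers close. It gives the time, the measured TCP pose, the force, the opening and the grip force at its end, in the units of the state.
- readout.state(): the state, without advancing time (a new reading comes with each control period).
- optics.read_camera(name): name is "side" or "top"; returns the picture (400x640x3 uint8, red, green, blue); there is no depth.
- optics.get_calibration(name): a dict with "K" (3x3 intrinsics, pixels), "position" and "orientation" of the camera in the world. Camera axes: x right, y up, looking along -z (the intrinsics and any distortion apply to the point x, -y, -z); pixel columns grow to the right and rows downward; lengths in m; the calibration is good to about 2 mm. A picture is of the moment at which its call begins. get_calibration takes no time and is no camera call.
- manip.sign_off(): hands the job in; it is judged then, once.
The state is a dict: "time_s": time; "joint_positions": joint angles; "dq": joint speeds; "tau": joint torques, N m; "tool_pos": TCP position; "tcp_rot": TCP orientation; "ft_force": force on the tool from outside, world axes, zero at the start; "ft_torque": the same for the moment, N m; "gripper_width": finger opening in m; "grip_force": force on a finger pad.
Only numpy, scipy, OpenCV 4.12 (cv2) and the standard library are available. Lean on these libraries where they do the work, as an engineer would, in place of code of your own. Each camera call takes 0.05 s, during which the arm holds its last target. There are 200 camera calls.

TASK

A garlic bulb has ended up in the rear well of the dark wooden condiment holder, where the salt shaker belongs, and the black-capped herb jar and the red-capped spice jar stand in front of it. First stand both the herb jar and the spice jar aside on the metal tray; while they stand there, move the garlic to the middle of the blue dish and then put the salt shaker in the emptied rear well; last, put the herb jar and the spice jar back, each in the very well it came from. Leave herb jar, spice jar and salt upright, and do not disturb the honey jar and the jam jar.

Things in the scene. Friction and masses are not known exactly. Their poses are not given: they have to be found in the camera images.
- herb_centre (a point): round glass herb jar with black cap and broad green label, 48 mm diameter, 106 mm high, upright; point on its axis half-way up (53 mm above its foot), z along its axis upward. It starts in one of the two front wells of the holder (which one varies) and must return to that same well; it can be gripped anywhere from mid height to 25 mm below its top
- spice_centre (a point): clear glass spice jar with red cap, round, 45 mm diameter, 106 mm high, upright; point on its axis half-way up (53 mm above its foot), z along its axis upward. It starts in the other front well and must return to that same well; it can be gripped anywhere from mid height to 25 mm below its top
- garlic_centre (a point): whitish garlic bulb, about 60 x 57 mm and 58 mm high with its tip; point at its middle (29 mm above its underside). It starts in the rear well; it is widest (60 mm) 20 to 28 mm above its underside and is gripped there or at mid height, from any side
- salt_centre (a point): salt shaker, clear body with grey-white salt and a grey top, round, 44 mm diameter, 90 mm high, starts standing upright on the bare worktop near the robot; point on its axis half-way up (45 mm above its foot), z along its axis upward; straight-sided up to 65 mm above its foot
- rear_well (a point): centre of the floor of the rear well (the single one, farther from the robot) of the condiment holder: a fixed dark wooden block 182 x 182 mm and 12 mm high with three round wells, 75 mm diameter and 6 mm deep, so that this floor is 6 mm above the worktop and the holder's top 6 mm above this point. Axes are those of the holder: x from front to rear, y to its left, z up. The two front wells have their centres at x = -89 mm, y = +43 and -43 mm from this point
- tray_in (a point): centre of the inner floor of the flat rectangular metal tray that is the side area, fixed, 140 x 230 mm outside, 16 mm high, rim 4 mm thick; inside 132 mm along its x and 222 mm along its y, rim about 12 mm above this point. x points away from the robot, y to the left along the tray's length, z up; room for two things side by side along y
- dish_in (a point): centre of the inner floor of the round blue dish, fixed, 120 mm diameter and 14 mm high with a low rim
- honey_centre (a point): bystander: glass jar of honey with green lid, 68 x 74 mm, 84 mm high, loose; point half-way up. Not to be moved
- jam_centre (a point): bystander: glass jar of red jam with white lid, 69 mm diameter, 99 mm high, loose; point half-way up. Not to be moved
Mind the look-alikes: they are no part of the job. What is shaped like the part that bears garlic_centre but yellow is not meant.

How it is judged:
By the outcome, as a careful person would: the job done as asked, in the order asked, and still so for the second after the job is handed in, with the robot touching nothing.
It also fails if it takes over 128 s, if anything falls off the work surface, if the arm or the gripper's body presses on something with over 40 N, if the wrist force passes 120 N, or if a joint passes its speed limit or range.

## Working session

There is one attempt and no reset: what is moved stays moved. The work goes in short steps, Python scripts to look and compute and a shell command to move; the robot and the scene stay as the last step left them, time stands still between calls to the robot, and variables do not carry over. Pictures are saved under pics/ and viewed, at most 14 in all, crops included, and the job is handed in when it is done.

```bash
mkdir -p pics; python3 - <<'E'
from plant import readout, optics
import cv2,numpy as np
for n in("top","side"):
    im=optics.read_camera(n); cv2.imwrite(f"pics/{n}0.png",im[:,:,::-1]); c=optics.get_calibration(n); print(n,c)
s=readout.state(); print(s)
E
```

```text
top {'K': array([[504.63679994,   0.        , 309.71214954],
       [  0.        , 504.63679994, 192.24341257],
       [  0.        ,   0.        ,   1.        ]]), 'position': array([ 0.36803954, -0.03097897,  1.39001683]), 'orientation': array([ 0.70952488,  0.04900351, -0.0451488 , -0.70152312])}
side {'K': array([[360.92257004,   0.        , 321.58156518],
       [  0.        , 360.92257004, 202.44349046],
       [  0.        ,   0.        ,   1.        ]]), 'position': array([0.50920318, 0.69688344, 0.69313371]), 'orientation': array([-0.04193789, -0.00844171,  0.42362374,  0.90482754])}
{'time_s': 0.1, 'joint_positions': array([-1.37178578,  0.62923088,  0.03844013,  1.51824366, -0.02702013,
        0.99628338, -0.02002017]), 'dq': array([-1.36292029e-03, -1.98981636e-03, -4.76442241e-04, -2.41071625e-03,
       -2.08706827e-03,  8.92926414e-05,  9.94184506e-04]), 'tau': array([ 3.80410362e-03, -5.64526248e+01,  1.23039432e+00, -1.93972939e+01,
        1.12068438e-02,  5.43564936e-03,  8.09902332e-06]), 'tool_pos': array([0.16993211, 0.62679517, 0.20680351]), 'tcp_rot': array([-1.11242098e-04,  1.32031994e-01,  9.91245113e-01, -8.16390007e-04]), 'ft_force': array([ 0.42354729,  0.42874035, -0.23913786]), 'ft_torque': array([ 0.07515767,  0.00300134, -0.00836694]), 'grip_force': 0.0, 'gripper_width': 0.08537487178761545}
```

View pics/top0.png

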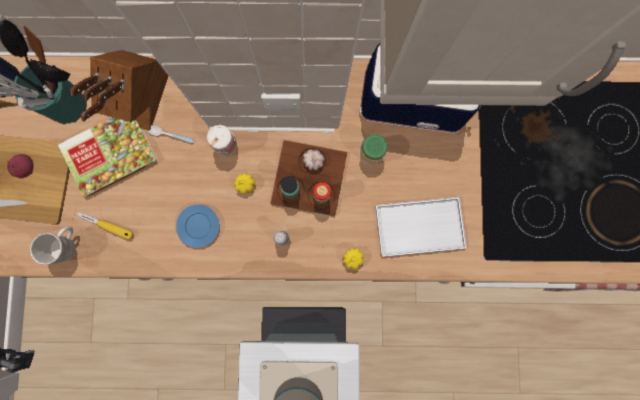

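View pics/side0.png

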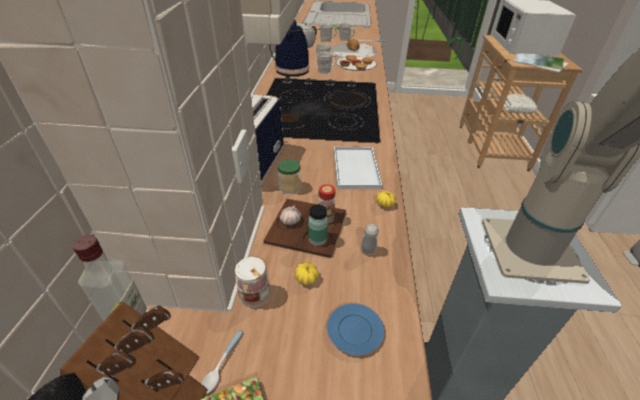

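```bash
cat > h.py <<'E'
from plant import readout, optics
import cv2,numpy as np
from scipy.spatial.transform import Rotation as R
def cam(n):
    c=optics.get_calibration(n); q=c["orientation"]; return c["K"],np.array(c["position"]),R.from_quat([q[1],q[2],q[3],q[0]]).as_matrix()
def p2w(n,u,v,z):
    K,p,r=cam(n); d=r@(np.diag([1,-1,-1])@np.linalg.inv(K)@[u,v,1]); return (p+d*(z-p[2])/d[2])
def w2p(n,P):
    K,p,r=cam(n); a=K@(np.diag([1,-1,-1])@(r.T@(np.array(P)-p))); return a[:2]/a[2]
def crop(n,u0,v0,w,h,s,f,im=None):
    if im is None: im=optics.read_camera(n)
    cv2.imwrite(f,cv2.resize(im[v0:v0+h,u0:u0+w,::-1],None,fx=s,fy=s,interpolation=cv2.INTER_CUBIC))
    return im
def st():
    s=readout.state(); q=s["tcp_rot"]; r=R.from_quat([q[1],q[2],q[3],q[0]]).as_matrix()
    print("t %.2f"%s["time_s"],"tcp",np.round(s["tool_pos"],4),"yaxis deg %.1f"%np.degrees(np.arctan2(r[1,1],r[0,1])),"zax",np.round(r[:,2],3),"F",np.round(s["ft_force"],1),"w %.4f g %.1f"%(s["gripper_width"],s["grip_force"]),np.round(s["joint_positions"],2))
E
python3 - <<'E'
from h import *
im=cv2.imread("pics/top0.png")[:,:,::-1]
crop("top",210,130,190,145,4,"pics/top1.png",im)
im=cv2.imread("pics/side0.png")[:,:,::-1]
crop("side",220,140,190,145,4,"pics/side1.png",im)
for n,u,v,z in [("herb",290,182,.112),("spice",321,187,.112),("garlic",314,160,.04),("salt",281,236,.09),("tray",421,227,.01),("dish",198,226,.01),("honey",374,145,.084),("jam",220,135,.099),("holderTL",281,142,.012),("holderTR",347,151,.012),("holderBR",337,215,.012),("holderBL",271,206,.012)]: print(n,np.round(p2w("top",u,v,z),3))
st()
E
```

```text
herb [0.565 0.028 0.112]
spice [ 0.553 -0.052  0.112]
garlic [ 0.638 -0.033  0.04 ]
salt [0.428 0.05  0.09 ]
tray [ 0.461 -0.327  0.01 ]
dish [0.456 0.282 0.01 ]
honey [ 0.671 -0.191  0.084]
jam [0.69  0.214 0.099]
holderTL [0.693 0.059 0.012]
holderTR [ 0.67  -0.125  0.012]
holderBR [ 0.491 -0.098  0.012]
holderBL [0.513 0.083 0.012]
t 0.10 tcp [0.1699 0.6268 0.2068] yaxis deg 74.8 zax [-0.    -0.002 -1.   ] F [ 0.4  0.4 -0.2] w 0.0854 g 0.0 [-1.37  0.63  0.04  1.52 -0.03  1.   -0.02]
```

View pics/top1.png

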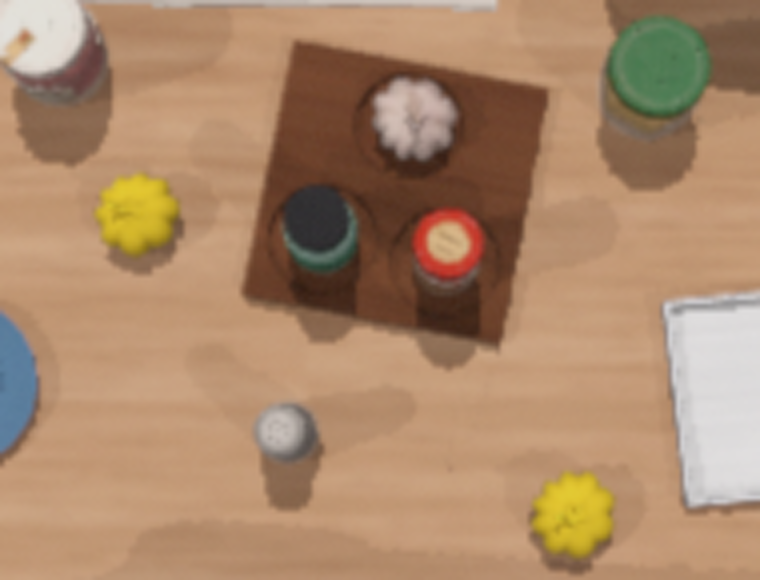

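View pics/side1.png

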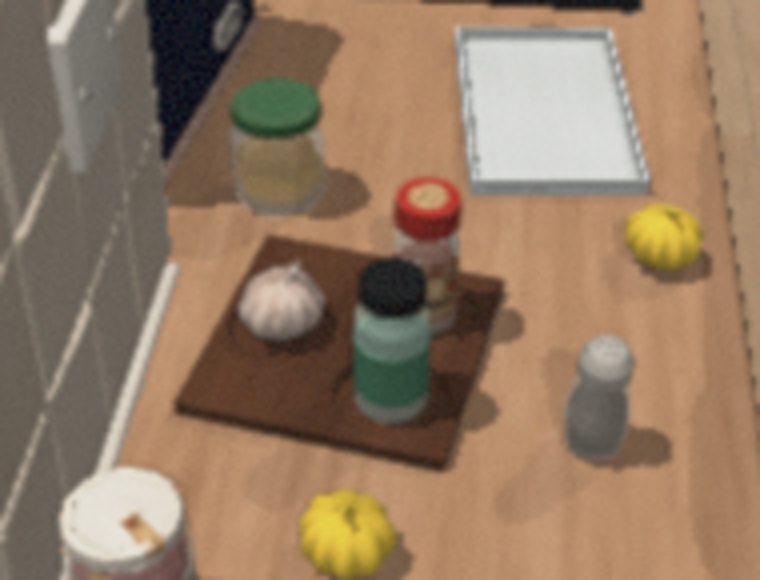

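```bash
python3 - <<'E'
from h import *
T=lambda u,v:(210+u/4,130+v/4); S=lambda u,v:(220+u/4,140+v/4)
c=np.array([p2w("top",*T(*q),.012) for q in [(295,42),(548,90),(498,346),(247,297)]])
cs=np.array([p2w("side",*S(*q),.012) for q in [(178,406),(268,240),(503,285),(443,462)]])
for c in (c,cs):
    m=c.mean(0)
    ax=(c[0]-c[3]+c[1]-c[2])[:2]; ax/=np.linalg.norm(ax); ay=np.array([-ax[1],ax[0]])
    print("centre",m.round(4),"ang",np.degrees(np.arctan2(ax[1],ax[0])).round(2),"sides",[np.linalg.norm(c[i]-c[(i+1)%4]).round(3) for i in range(4)])
    # wells relative to block centre: assume offset unknown; test with -89/2
    rear=m[:2]+ax*.0445
    print("rear",rear.round(4),"L",(rear-.089*ax+.043*ay).round(4),"R",(rear-.089*ax-.043*ay).round(4))
def two(n,a,b,z):
    print(n,p2w("top",*T(*a),z).round(4),p2w("side",*S(*b),z).round(4))
two("herb",(320,218),(393,282),.112)
two("spice",(449,243),(428,200),.112)
two("garlic",(415,118),(282,303),.035)
two("salt",(285,432),(607,352),.088)
two("honey",(659,67),(276,103),.084)
im=cv2.imread("pics/top0.png"); hsv=cv2.cvtColor(im,cv2.COLOR_BGR2HSV)
def big(mask,roi):
    m=np.zeros_like(mask); u,v,w,h=roi; m[v:v+h,u:u+w]=mask[v:v+h,u:u+w]
    k=max(cv2.findContours(m,cv2.RETR_EXTERNAL,cv2.CHAIN_APPROX_NONE)[0],key=cv2.contourArea); return k
d=big(cv2.inRange(hsv,(95,90,40),(125,255,255)),(165,195,65,65)); print("dish",cv2.fitEllipse(d)); e=cv2.fitEllipse(d)[0]; print(p2w("top",*e,.012))
t=big(cv2.inRange(hsv,(0,0,120),(180,45,255)),(365,185,110,85)); b=cv2.minAreaRect(t); print("tray",b,p2w("top",*b[0],.012)); bx=[p2w("top",*q,.014) for q in cv2.boxPoints(b)]; print(np.round(bx,3))
E
```

```text
centre [ 0.592  -0.0206  0.012 ] ang -10.05 sides [np.float64(0.18), np.float64(0.182), np.float64(0.175), np.float64(0.182)]
rear [ 0.6358 -0.0284] L [0.5557 0.0295] R [ 0.5407 -0.0552]
centre [ 0.5944 -0.0148  0.012 ] ang -10.2 sides [np.float64(0.177), np.float64(0.178), np.float64(0.175), np.float64(0.177)]
rear [ 0.6382 -0.0226] L [0.5582 0.0354] R [ 0.543  -0.0492]
herb [0.5588 0.0277 0.112 ] [0.5608 0.034  0.112 ]
spice [ 0.5435 -0.055   0.112 ] [ 0.5454 -0.0498  0.112 ]
garlic [ 0.64   -0.0325  0.035 ] [ 0.6407 -0.0243  0.035 ]
salt [0.423 0.049 0.088] [0.4283 0.0569 0.088 ]
honey [ 0.6662 -0.1932  0.084 ] [ 0.6686 -0.191   0.084 ]
dish ((197.28294372558594, 225.4761505126953), (40.236053466796875, 41.32246398925781), 42.49800491333008)
[0.45765981 0.28391932 0.012     ]
tray ((420.6287536621094, 226.28712463378906), (52.23945236206055, 86.36922454833984), 84.2894058227539) [ 0.46236237 -0.32598968  0.012     ]
[[ 0.52  -0.202  0.014]
 [ 0.547 -0.438  0.014]
 [ 0.405 -0.448  0.014]
 [ 0.379 -0.215  0.014]]
```

The white garlic, top px (314,160), is the one to take. The look-alikes are the yellow bulbs at (245,184) and (353,259). The herb jar is in the left front well at (290,184), the spice jar in the right one at (322,191), and the salt stands at (281,238). Sizes agree with those given, with about 6 mm of y-bias between the cameras.

```bash
python3 -m crank '[38.9,-59.6,0,-85, 38.9,-59.6,0,-85, 38.9,-59.6,0,-85, 38.9,-59.6,0,-85, 38.9,-59.6,0,-85, 38.9,-59.6,0,-85, 38.9,-59.6,0,-85, 38.9,-59.6,0,-85, 38.9,-59.6,0,-85, 38.9,-59.6,0,-85, 38.9,-59.6,0,-85, 38.9,-59.6,0,-85]' 8.5 30; python3 -c "
from h import *
st()"
```

```text
time_s: 1.1
tool_pos: [0.4438, 0.2069, 0.2076]
tcp_rot: [-0.0, 0.769, 0.639, -0.0]
ft_force: [0.8, 0.4, 0.8]
gripper_width: 0.0851
grip_force: 0.0
t 1.10 tcp [0.4438 0.2069 0.2076] yaxis deg -10.5 zax [-0.  0. -1.] F [0.8 0.4 0.8] w 0.0851 g 0.0 [-0.83  0.44  0.48  1.96 -0.27  0.81 -0.38]
```

```bash
python3 -m crank '[2,-3,0,0, 4.3,-6.5,0,0, 6.6,-10.0,0,0, 8.9,-13.5,0,0, 10.5,-16.2,0,0, 11.5,-17.6,0,0, 11.5,-17.6,-2,0, 11.5,-17.6,-4,0, 11.5,-17.6,-6,0, 11.5,-17.6,-6,0]'; python3 - <<'E'
from h import *
st()
im=optics.read_camera("side"); crop("side",220,110,200,150,4,"pics/s2.png",im)
p=readout.state()["tool_pos"]; 
for dz in(0,.013): print((w2p("side",p+[0,0,dz])-[220,110])*4)
E
```

```text
time_s: 1.93
tool_pos: [0.5553, 0.0327, 0.144]
tcp_rot: [-0.002, 0.767, 0.642, -0.003]
ft_force: [-0.5, 0.5, 0.7]
gripper_width: 0.085
grip_force: 0.0
t 1.93 tcp [0.5553 0.0327 0.144 ] yaxis deg -10.2 zax [-0.008 -0.    -1.   ] F [-0.5  0.5  0.7] w 0.0850 g 0.0 [-0.38  0.61  0.42  1.85 -0.35  0.76  0.05]
[401.18567283 358.37172913]
[401.58085012 341.38909652]
```

View pics/s2.png

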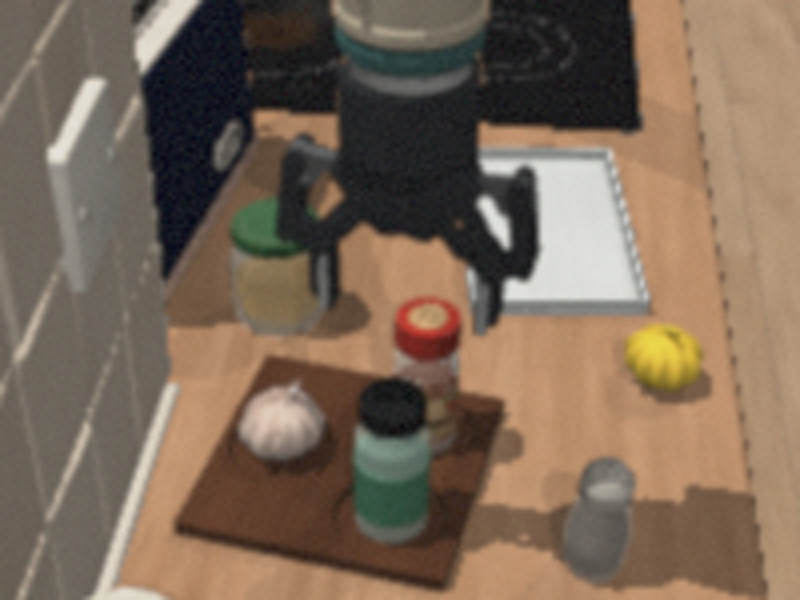

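The fingers stand above the herb jar, tips at (328,305) and (485,330) in the crop. I'll go lower, where the tips should flank the cap, and compare directly.

```bash
python3 -m crank '[0.2,0,-1,0, 0.3,0,-3,0, 0.3,0,-5,0, 0.3,0,-5,0, 0.3,0,-5,0]'; python3 - <<'E'
from h import *
st()
im=optics.read_camera("side"); crop("side",260,140,120,90,6,"pics/s3.png",im)
p=readout.state()["tool_pos"]; 
for d in([0,0,0],[0,0,.013],[0,.01,.013],[.01,0,.013]): print(d,(w2p("side",p+d)-[260,140])*6)
print((w2p("side",[.559,.031,.112])-[260,140])*6)
E
```

```text
time_s: 2.4
tool_pos: [0.5614, 0.0327, 0.0977]
tcp_rot: [-0.0, 0.767, 0.642, -0.0]
ft_force: [0.3, 0.3, -0.3]
gripper_width: 0.0846
grip_force: 0.0
t 2.40 tcp [0.5614 0.0327 0.0977] yaxis deg -10.2 zax [-0.001 -0.    -1.   ] F [ 0.3  0.3 -0.3] w 0.0846 g 0.0 [-0.35  0.68  0.37  1.87 -0.39  0.66  0.08]
[0, 0, 0] [346.13891361 445.28664408]
[0, 0, 0.013] [346.56374946 421.5228622 ]
[0, 0.01, 0.013] [344.31188345 437.68283964]
[0.01, 0, 0.013] [322.19047273 419.81344715]
[354.59497629 418.57523868]
```

View pics/s3.png

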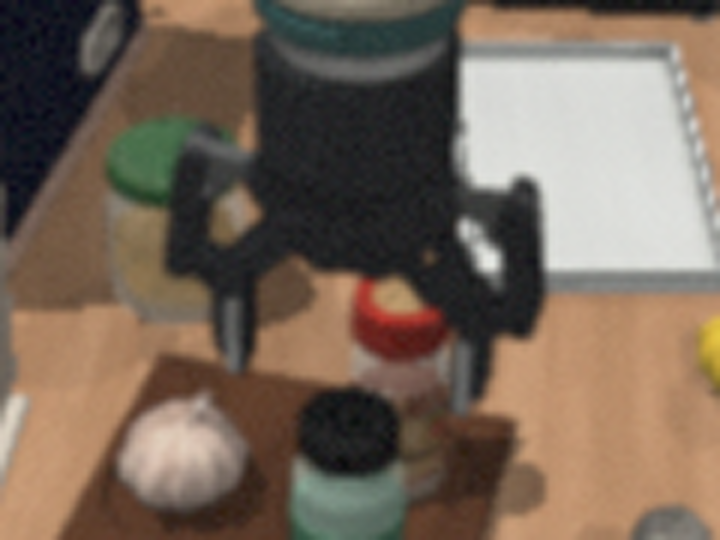

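The tips' midpoint (350,388) lies about 34 px above the cap centre (348,422): either the tips are higher than I assumed, or y is off. The top camera can tell which.

```bash
python3 - <<'E'
from h import *
im=optics.read_camera("top"); crop("top",230,120,130,100,6,"pics/t2.png",im)
p=readout.state()["tool_pos"]
R0=np.array([np.cos(np.radians(-10)),np.sin(np.radians(-10)),0])
for n,P in [("tip+",p+R0*.043+[0,0,.013]),("tip-",p-R0*.043+[0,0,.013]),("back+",p+R0*.057+[0,0,.07]),("back-",p-R0*.057+[0,0,.07]),("bodyL",p+[0,.0425,.12]),("bodyR",p-[0,.0425,-.12])]: print(n,(w2p("top",P)-[230,120])*6)
E
```

```text
tip+ [367.84546374 280.69085448]
tip- [329.44692023 476.39688905]
back+ [368.64953798 222.34081801]
back- [315.34398359 493.37068288]
bodyL [227.52155438 335.74225037]
bodyR [444.27714717 338.06899937]
```

View pics/t2.png

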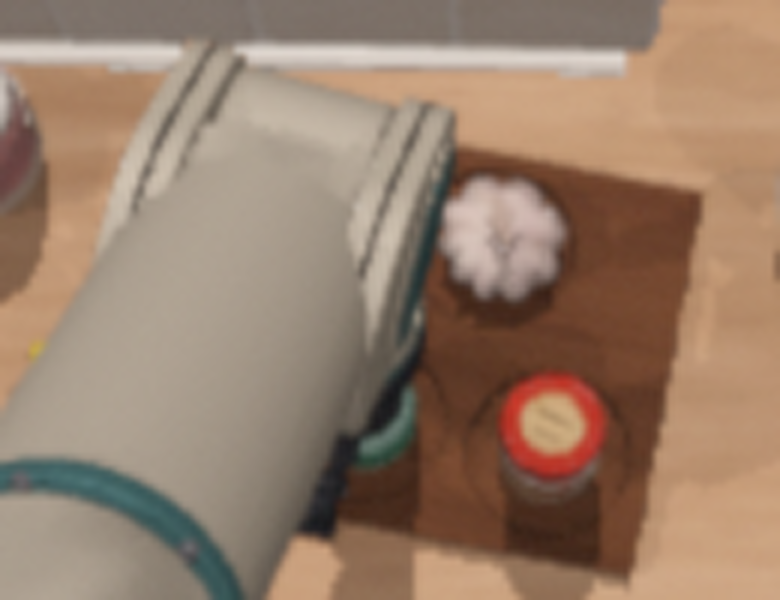

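The near finger's right edge (≈342,490) matches the prediction, so y is right and the open tips simply stand higher than I assumed. I'll descend and grip.

```bash
python3 -m crank '[-0.1,-0.1,-1.5,0, -0.1,-0.1,-3,0, -0.1,-0.1,-4.4,0, -0.1,-0.1,-5,0, -0.1,-0.1,-5,0, -0.1,-0.1,-5,0]' 8.5 30;  python3 -m crank '[0,0,0,0, 0,0,0,0, 0,0,0,0, 0,0,0,0, 0,0,0,0, 0,0,0,0, 0,0,0,0, 0,0,0,0, 0,0,0,0, 0,0,0,0]' 3.5 40; python3 - <<'E'
from h import *
st()
im=optics.read_camera("side"); crop("side",260,140,120,90,6,"pics/s4.png",im)
p=readout.state()["tool_pos"]; 
for d in([0,0,0],[0,0,.02]): print(d,(w2p("side",p+d)-[260,140])*6)
E
```

```text
time_s: 3.0
tool_pos: [0.5611, 0.0316, 0.0485]
tcp_rot: [0.0, 0.767, 0.642, 0.001]
ft_force: [0.5, -0.4, -0.6]
gripper_width: 0.0853
grip_force: 0.0
time_s: 3.83
tool_pos: [0.5611, 0.0317, 0.0488]
tcp_rot: [0.0, 0.767, 0.642, 0.001]
ft_force: [-1.3, -0.9, 6.3]
gripper_width: 0.0457
grip_force: 39.9
t 3.83 tcp [0.5611 0.0317 0.0488] yaxis deg -10.2 zax [ 0.002  0.    -1.   ] F [-1.3 -0.9  6.3] w 0.0457 g 39.9 [-0.31  0.75  0.32  1.9  -0.43  0.55  0.12]
[0, 0, 0] [347.15848605 530.97034967]
[0, 0, 0.02] [347.80631856 496.73827579]
```

View pics/s4.png

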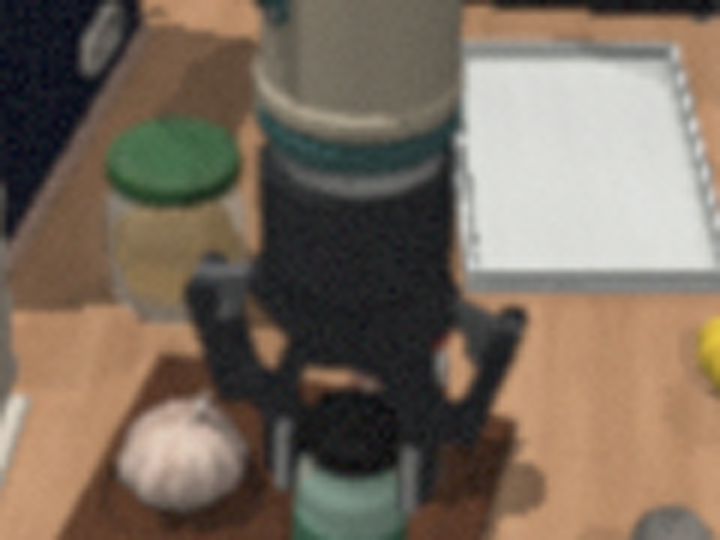

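The pads' tips are at about z=0.07, so the pad centre is slightly too high for the allowed band. I'll regrip 9 mm lower.

```bash
python3 -m crank '[0,0,0,0, 0,0,0,0, 0,0,0,0, 0,0,-0.4,0, 0,0,-0.9,0, 0,0,-0.9,0]' 6.5 40;  python3 -m crank '[0,0,0,0, 0,0,0,0, 0,0,0,0, 0,0,0,0, 0,0,0,0, 0,0,0,0, 0,0,0,0]' 3.5 40; python3 -m crank '[0,0,0.5,0, 0,0,2,0, 0,0,5,0, 0,0,8,0, 0,0,11,0, 0,0,12,0,0,0,12,0]'
```

```text
time_s: 4.38
tool_pos: [0.5595, 0.0317, 0.0374]
tcp_rot: [-0.001, 0.767, 0.642, -0.001]
ft_force: [-0.7, 0.1, 0.4]
gripper_width: 0.0648
grip_force: 0.0
time_s: 4.97
tool_pos: [0.5604, 0.0317, 0.0386]
tcp_rot: [0.0, 0.767, 0.642, 0.0]
ft_force: [0.2, -0.0, 0.4]
gripper_width: 0.0468
grip_force: 40.9
time_s: 5.55
tool_pos: [0.5623, 0.0317, 0.1614]
tcp_rot: [0.002, 0.767, 0.642, 0.002]
ft_force: [-0.5, -0.7, -1.4]
gripper_width: 0.0464
grip_force: 41.4
```

```bash
python3 -m crank '[-0.3,-1.5,1,0, -1,-4.5,1.5,0, -1.9,-8.5,1.5,0, -2.8,-12.5,1.5,0, -3.7,-16.5,1.5,0, -4.6,-20.5,1.5,0, -5.5,-24.5,1.5,0, -6.4,-28.5,1.5,0, -7.3,-32.5,1.5,0, -8.2,-36.5,1.5,0, -9,-39.8,1.5,0, -9.3,-41,1.5,0]'; python3 -m crank '[0,0,-3,0, 0,0,-6,0, 0,0,-9,0, 0,0,-11.5,0, 0,0,-12.5,0, 0,0,-12.7,0, 0,0,-12.7,0, 0,0,-12.7,0]'; python3 -c "
from h import *
st()"
```

```text
time_s: 6.55
tool_pos: [0.4622, -0.3854, 0.1724]
tcp_rot: [0.0, 0.77, 0.639, -0.003]
ft_force: [0.3, -0.7, -1.1]
gripper_width: 0.0463
grip_force: 41.3
time_s: 7.22
tool_pos: [0.4677, -0.3792, 0.0476]
tcp_rot: [0.001, 0.767, 0.642, 0.0]
ft_force: [-0.2, 0.0, -0.1]
gripper_width: 0.0465
grip_force: 41.3
t 7.22 tcp [ 0.4677 -0.3792  0.0476] yaxis deg -10.2 zax [ 0.001 -0.001 -1.   ] F [-0.2  0.  -0.1] w 0.0465 g 41.3 [ 0.44  0.79  0.32  1.79 -0.39  0.62  0.81]
```

```bash
python3 -m crank '[0,0,-0.4,0, 0,0,-0.7,0, 0,0,-0.9,0, 0,0,-1.0,0, 0,0,-1.0,0,0,0,-1.0,0]'
```

```text
time_s: 7.72
tool_pos: [0.4675, -0.3784, 0.0367]
tcp_rot: [0.0, 0.767, 0.642, 0.0]
ft_force: [0.2, 0.3, -1.1]
gripper_width: 0.0465
grip_force: 41.3
```

```bash
python3 -m crank '[0,0,-0.1,0, 0,0,-0.2,0, 0,0,-0.2,0]'; python3 -m crank '[0,0,-0.1,0, 0,0,-0.2,0, 0,0,-0.2,0]'
```

```text
time_s: 7.97
tool_pos: [0.4675, -0.379, 0.0365]
tcp_rot: [0.001, 0.767, 0.641, 0.0]
ft_force: [-1.6, 1.3, 12.7]
gripper_width: 0.0464
grip_force: 42.2
time_s: 8.22
tool_pos: [0.4682, -0.3794, 0.036]
tcp_rot: [0.001, 0.767, 0.642, 0.001]
ft_force: [-3.3, 3.8, 22.4]
gripper_width: 0.0461
grip_force: 42.5
```

```bash
python3 -m crank '[0,0,0.3,0, 0,0,0.3,0]'; python3 -m crank '[0,0,0,0, 0,0,0,0, 0,0,0,0, 0,0,0,0, 0,0,3,0, 0,0,7,0, 0,0,11,0, 0,0,14,0, 0.5,2,14,0, 1.5,6,14,0]' 8.5 40; python3 - <<'E'
from h import *
st()
im=optics.read_camera("side"); crop("side",220,110,200,150,4,"pics/s5.png",im)
E
```

```text
time_s: 8.38
tool_pos: [0.4679, -0.3789, 0.0367]
tcp_rot: [0.001, 0.767, 0.642, 0.0]
ft_force: [-0.4, -0.3, -1.4]
gripper_width: 0.0465
grip_force: 41.1
time_s: 9.22
tool_pos: [0.4816, -0.3251, 0.1785]
tcp_rot: [0.004, 0.77, 0.638, -0.001]
ft_force: [0.7, 0.5, -0.2]
gripper_width: 0.085
grip_force: 0.0
t 9.22 tcp [ 0.4816 -0.3251  0.1785] yaxis deg -10.7 zax [ 0.004 -0.008 -1.   ] F [ 0.7  0.5 -0.2] w 0.0850 g 0.0 [ 0.27  0.59  0.42  1.76 -0.31  0.84  0.65]
```

View pics/s5.png

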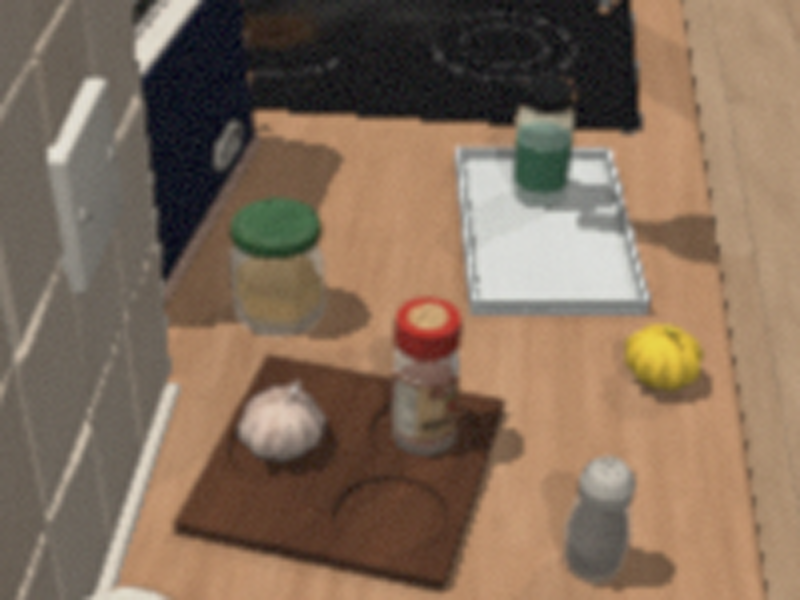

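The herb jar stands upright on the tray (foot ≈545,185). Next is the spice jar.

```bash
python3 -m crank '[0.9,4,0,0, 1.8,8,0,0, 2.7,12,0,0, 3.6,16,0,0, 4.5,20,0,0, 5.4,23.5,0,0, 5.9,25.8,0,0, 6.1,26.7,0,0, 6.1,26.7,-2,0, 6.1,26.7,-4,0, 6.1,26.7,-4,0, 6.1,26.7,-4,0]' 8.5; python3 -c "
from h import *
st()"
```

```text
time_s: 10.27
tool_pos: [0.5423, -0.0523, 0.135]
tcp_rot: [-0.001, 0.767, 0.641, -0.001]
ft_force: [-0.9, -0.2, 1.0]
gripper_width: 0.0851
grip_force: 0.0
t 10.27 tcp [ 0.5423 -0.0523  0.135 ] yaxis deg -10.3 zax [-0.003 -0.    -1.   ] F [-0.9 -0.2  1. ] w 0.0851 g 0.0 [-0.22  0.61  0.41  1.89 -0.35  0.71  0.21]
```

```bash
python3 -m crank '[0.2,0,-2,0, 0.2,0,-4.5,0, 0.2,0,-7,0, 0.2,0,-8.8,0, 0.2,0,-9.6,0, 0.2,0,-9.6,0, 0.2,0,-9.6,0]' 8.5 40;  python3 -m crank '[0,0,0,0, 0,0,0,0, 0,0,0,0, 0,0,0,0, 0,0,0,0, 0,0,0,0, 0,0,0,0, 0,0,0,0, 0,0,0,0, 0,0,0,0]' 3.5 40; python3 -m crank '[0,0,0.5,0, 0,0,2,0, 0,0,5,0, 0,0,8,0, 0,0,11,0, 0,0,13,0,0,0,13,0]'
```

```text
time_s: 10.85
tool_pos: [0.5461, -0.0521, 0.0405]
tcp_rot: [0.001, 0.767, 0.641, 0.0]
ft_force: [-0.2, 0.9, 0.6]
gripper_width: 0.085
grip_force: 0.0
time_s: 11.68
tool_pos: [0.5465, -0.0515, 0.0407]
tcp_rot: [0.001, 0.767, 0.642, 0.001]
ft_force: [0.8, -0.4, 5.8]
gripper_width: 0.0433
grip_force: 40.0
time_s: 12.27
tool_pos: [0.5479, -0.0519, 0.1739]
tcp_rot: [0.003, 0.767, 0.642, 0.003]
ft_force: [0.2, 0.6, -1.3]
gripper_width: 0.0436
grip_force: 41.0
```

```bash
python3 -m crank '[-0.5,-1.2,0,0, -1.6,-4,0,0, -2.9,-7,0,0, -4.2,-10.2,0,0, -5.5,-13.4,0,0, -6.8,-16.6,0,0, -7.9,-19.4,0,0, -8.7,-21.3,0,0, -8.9,-21.8,0,0, -8.9,-21.8,-2,0, -8.9,-21.8,-5,0, -8.9,-21.8,-8,0]'; python3 -m crank '[0,0,-2,0, 0,0,-3.6,0, 0,0,-4.6,0, 0,0,-5,0, 0,0,-5.2,0, 0,0,-5.2,0, 0,0,-5.2,0]'
```

```text
time_s: 13.27
tool_pos: [0.456, -0.2688, 0.0883]
tcp_rot: [-0.0, 0.767, 0.642, 0.0]
ft_force: [0.4, 0.1, -1.7]
gripper_width: 0.0437
grip_force: 41.0
time_s: 13.85
tool_pos: [0.4549, -0.2678, 0.0384]
tcp_rot: [-0.002, 0.767, 0.642, 0.0]
ft_force: [-3.1, 2.7, 8.6]
gripper_width: 0.0435
grip_force: 40.2
```

```bash
python3 -m crank '[0,0,-0.1,0, 0,0,-0.2,0, 0,0,-0.2,0]'
```

```text
time_s: 14.1
tool_pos: [0.455, -0.2678, 0.0383]
tcp_rot: [-0.002, 0.767, 0.642, 0.001]
ft_force: [-7.3, 4.5, 27.0]
gripper_width: 0.0432
grip_force: 41.5
```

```bash
python3 -m crank '[0,0,0.3,0, 0,0,0.3,0]'; python3 -m crank '[0,0,0,0, 0,0,0,0, 0,0,0,0, 0,0,0,0, 0,0,3,0, 0,0,7,0, 0,0,11,0, 0,0,14,0, 1.5,3,14,0, 3,6,14,6, 4.5,9,14,13, 6,12,14,20]' 8.5 40;  python3 -m crank '[1.5,3,0,7, 3,6,0,14, 4,8.5,0,21, 5,11,0,28, 6,12.5,0,35, 6.5,12.5,0,42, 7,12.5,0,49, 7.5,12.5,0,56, 8,12.5,0,63, 8.3,12.5,0,70, 8.3,12.5,0,70]'; python3 - <<'E'
from h import *
st()
im=optics.read_camera("top"); crop("top",230,100,180,150,4,"pics/t3.png",im)
im=optics.read_camera("side"); cv2.imwrite("pics/s6.png",im[:,:,::-1])
E
```

```text
time_s: 14.27
tool_pos: [0.4569, -0.2694, 0.0396]
tcp_rot: [0.001, 0.767, 0.642, 0.0]
ft_force: [-0.2, -0.1, -1.3]
gripper_width: 0.0436
grip_force: 41.0
time_s: 15.27
tool_pos: [0.5169, -0.1479, 0.1788]
tcp_rot: [0.0, 0.642, 0.767, 0.0]
ft_force: [0.7, -0.3, -0.4]
gripper_width: 0.085
grip_force: 0.0
time_s: 16.18
tool_pos: [0.5998, -0.0245, 0.1782]
tcp_rot: [-0.0, 0.087, 0.996, 0.0]
ft_force: [-0.2, 0.4, 0.1]
gripper_width: 0.0851
grip_force: 0.0
t 16.18 tcp [ 0.5998 -0.0245  0.1782] yaxis deg 80.0 zax [-0.  0. -1.] F [-0.2  0.4  0.1] w 0.0851 g 0.0 [-0.    0.59 -0.01  1.69  0.    0.86  1.39]
```

View pics/t3.png

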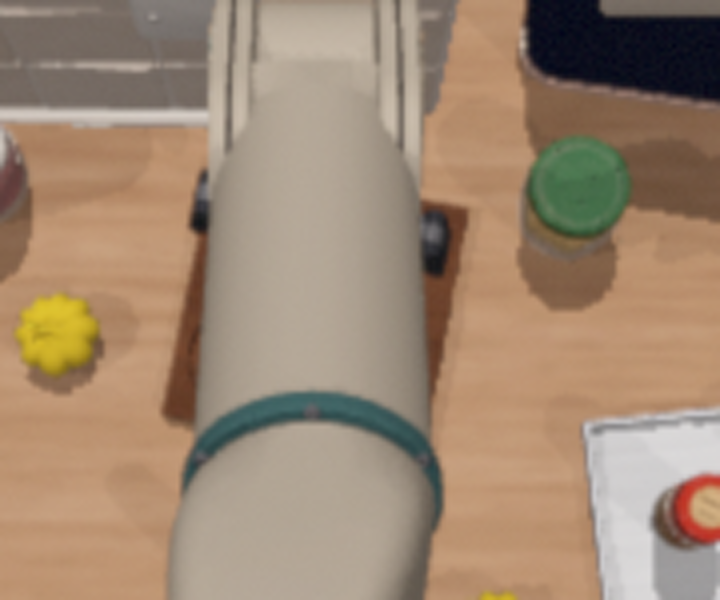

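The robot is now at (0.60,−0.025). The wrist housing reaches toward the tile wall at the top of the crop, so I'll check the wall clearance before going further.

```bash
python3 - <<'E'
from h import *
im=optics.read_camera("top"); a=cv2.resize(im[20:160,220:390,::-1],None,fx=4,fy=4)[:, :400*2]
s=cv2.imread("pics/s6.png")[0:260,60:460]
a=cv2.resize(a,(400,330)); s=cv2.resize(s,(400,260))
out=np.zeros((330,800,3),np.uint8); out[:,:400]=a; out[:260,400:]=s; cv2.imwrite("pics/m1.png",out)
print("base x",p2w("top",250,129,0.0)[:2],p2w("top",330,129,0.0)[:2])
for z in(.2,.3,.4,.5): 
  for x in (.68,.735): print(z,x,(w2p("top",[x,-.025,z])-[220,20])*[400/170,330/140],w2p("side",[x,-.025,z])-[60,0]+[400,0])
E
```

```text
base x [0.73291505 0.14868295] [ 0.73527176 -0.07752551]
0.2 0.68 [214.23178049 258.78528542] [612.14581937 163.95179523]
0.2 0.735 [214.83272104 206.87067553] [589.83878678 162.52410183]
0.3 0.68 [214.01361816 231.68838894] [609.14969049 126.87785375]
0.3 0.735 [214.66871984 175.39210757] [585.10149987 125.4649759 ]
0.4 0.68 [213.7531706  199.33944753] [605.64109552  83.46268374]
0.4 0.735 [214.47315662 137.85549227] [579.55694446  82.09070258]
0.5 0.68 [213.43682466 160.0476363 ] [601.4762581   31.92720411]
0.5 0.735 [214.23595015  92.32582831] [572.97955479  30.63671281]
```

View pics/m1.png

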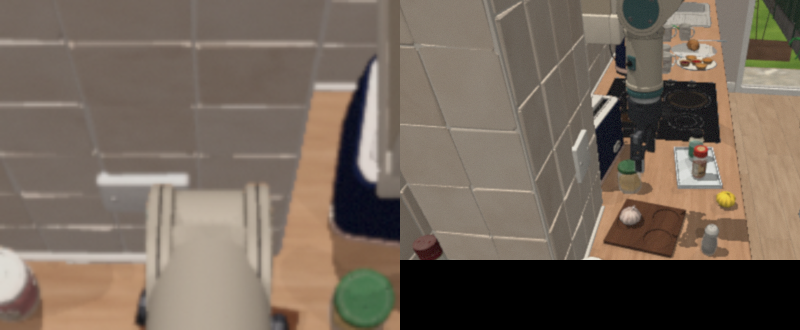

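The wrist edge is about 55 mm ahead of the tool (side view col 615 at z≈0.5). That leaves about 40 mm to the wall when the tool is at x=0.64, which is fine. Both jars stand on the tray. Next, the garlic.

```bash
python3 -m crank '[1,-0.1,0,0, 2.5,-0.2,0,0, 3.6,-0.3,-1,0, 4,-0.35,-4,0, 4,-0.35,-7.5,0, 4,-0.35,-10.5,0, 4,-0.35,-12.5,0, 4,-0.35,-13.5,0, 4,-0.35,-13.5,0]' 8.5 40; python3 -m crank '[0,0,-1.5,0, 0,0,-3,0, 0,0,-4,0, 0,0,-4.7,0, 0,0,-4.7,0,0,0,-4.7,0]'
```

```text
time_s: 17.08
tool_pos: [0.6373, -0.0277, 0.0412]
tcp_rot: [-0.002, 0.089, 0.996, -0.0]
ft_force: [-0.4, -0.3, -0.1]
gripper_width: 0.0852
grip_force: 0.0
time_s: 17.58
tool_pos: [0.6398, -0.0279, -0.0028]
tcp_rot: [0.0, 0.089, 0.996, -0.0]
ft_force: [0.3, 0.1, -0.0]
gripper_width: 0.0849
grip_force: 0.0
```

```bash
python3 -m crank '[0,0,0,0, 0,0,0,0, 0,0,0,0, 0,0,0,0, 0,0,0,0, 0,0,0,0, 0,0,0,0, 0,0,0,0]' 4 35; python3 -m crank '[0,0,0.5,0, 0,0,2,0, 0,0,5,0, 0,0,8,0, 0,0,11,0, 0,0,14,0,0,0,14,0,0,0,14,0]'; python3 - <<'E'
from h import *
st()
im=optics.read_camera("side"); crop("side",240,60,150,150,4,"pics/s7.png",im)
p=readout.state()["tool_pos"];print((w2p("side",p)-[240,60])*4,(w2p("side",p+[0,0,.039])-[240,60])*4)
E
```

```text
time_s: 18.25
tool_pos: [0.6401, -0.0282, -0.0019]
tcp_rot: [0.001, 0.089, 0.996, -0.0]
ft_force: [-2.1, -0.2, 5.1]
gripper_width: 0.0543
grip_force: 36.2
time_s: 18.92
tool_pos: [0.6409, -0.0278, 0.1392]
tcp_rot: [0.002, 0.089, 0.996, 0.0]
ft_force: [-0.8, -0.8, -1.0]
gripper_width: 0.0542
grip_force: 36.8
t 18.92 tcp [ 0.6409 -0.0278  0.1392] yaxis deg 79.8 zax [ 0.005  0.    -1.   ] F [-0.8 -0.8 -1. ] w 0.0542 g 36.8 [ 0.    0.69 -0.    1.62  0.    0.83  1.39]
[199.15852113 499.8076473 ] [196.87556561 449.46092764]
```

View pics/s7.png

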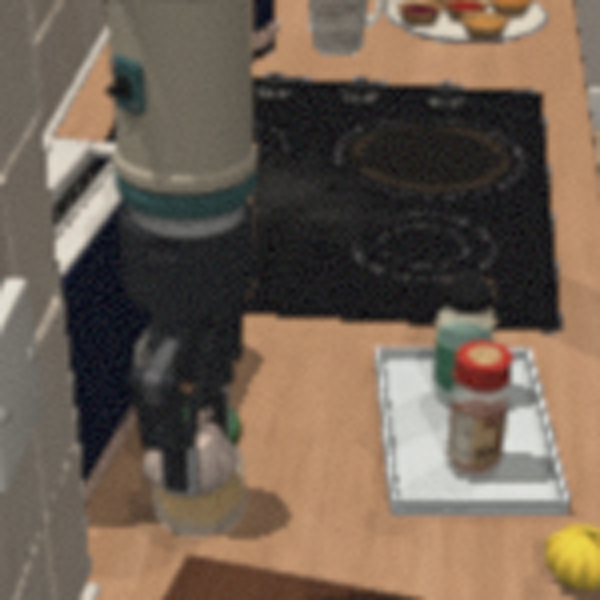

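Garlic is held centred (crop ≈193,455), and both jars are upright on the tray. On to the dish.

```bash
python3 - <<'E'
from h import *
im=cv2.imread("pics/side0.png"); hsv=cv2.cvtColor(im,cv2.COLOR_BGR2HSV)
m=np.zeros(im.shape[:2],np.uint8); m[295:365,315:395]=cv2.inRange(hsv,(95,90,40),(125,255,255))[295:365,315:395]
k=max(cv2.findContours(m,cv2.RETR_EXTERNAL,cv2.CHAIN_APPROX_NONE)[0],key=cv2.contourArea)
e=cv2.fitEllipse(k); print(e,p2w("side",*e[0],.012)); st()
E
python3 -m crank '[-1,1.5,0,0, -2.5,4.5,0,0, -4.3,7.5,0,0, -6.1,10.6,0,0, -7.9,13.7,0,0, -9.7,16.8,0,0, -11.5,19.9,0,0, -13.3,23,0,0, -15.1,26.1,0,0, -16.8,29,0,0, -17.8,30.7,0,0, -18.1,31.3,0,0]'
```

```text
((355.14569091796875, 328.99298095703125), (47.97437286376953, 55.07998275756836), 110.1710433959961) [0.45973729 0.28429072 0.012     ]
t 18.97 tcp [ 0.6394 -0.0277  0.1373] yaxis deg 79.8 zax [ 0.001  0.    -1.   ] F [-0.3 -0.5 -0.3] w 0.0546 g 36.8 [ 0.    0.69 -0.    1.62  0.    0.83  1.39]
time_s: 19.97
tool_pos: [0.4544, 0.2888, 0.1352]
tcp_rot: [-0.002, 0.085, 0.996, -0.0]
ft_force: [-0.5, -0.5, -0.6]
gripper_width: 0.0547
grip_force: 36.7
```

```bash
python3 -m crank '[0,0,-3,0, 0,0,-6,0, 0,0,-9,0, 0,0,-11.5,0, 0,0,-12.6,0, 0,0,-13,0, 0,0,-13,0, 0,0,-13,0]'; python3 -m crank '[0,0,-0.2,0, 0,0,-0.4,0, 0,0,-0.4,0]'
```

```text
time_s: 20.63
tool_pos: [0.4591, 0.285, 0.0073]
tcp_rot: [0.0, 0.089, 0.996, 0.0]
ft_force: [-0.7, -1.1, -0.0]
gripper_width: 0.0548
grip_force: 36.8
time_s: 20.88
tool_pos: [0.4589, 0.2855, 0.0033]
tcp_rot: [0.001, 0.089, 0.996, 0.0]
ft_force: [1.0, 0.3, -0.9]
gripper_width: 0.0545
grip_force: 36.8
```

```bash
python3 -m crank '[0,0,-0.2,0, 0,0,-0.3,0, 0,0,-0.3,0]'; python3 -m crank '[0,0,-0.1,0, 0,0,-0.2,0, 0,0,-0.2,0]'
```

```text
time_s: 21.13
tool_pos: [0.4583, 0.2852, -0.0004]
tcp_rot: [-0.0, 0.089, 0.996, -0.0]
ft_force: [0.3, 0.4, -0.5]
gripper_width: 0.0547
grip_force: 36.8
time_s: 21.38
tool_pos: [0.4583, 0.2851, -0.0026]
tcp_rot: [-0.0, 0.089, 0.996, -0.0]
ft_force: [0.6, 0.6, -0.6]
gripper_width: 0.055
grip_force: 36.8
```

```bash
python3 -m crank '[0,0,-0.1,0, 0,0,-0.2,0, 0,0,-0.2,0]'
```

```text
time_s: 21.63
tool_pos: [0.4584, 0.2852, -0.003]
tcp_rot: [0.0, 0.089, 0.996, 0.0]
ft_force: [-2.2, -1.1, 14.0]
gripper_width: 0.0548
grip_force: 38.4
```

```bash
python3 -m crank '[0,0,0.15,0, 0,0,0.15,0]'; python3 -m crank '[0,0,0,0, 0,0,0,0, 0,0,0,0, 0,0,0,0, 0,0,2,0, 0,0,6,0, 0,0,10,0, 0,0,13,0, 0,-1.5,14,0, -0.5,-4,14,0, -1,-8,14,0,-1.5,-12,14,0]' 8.5 40; python3 -m crank '[-0.5,-4,0,0, -1,-7.5,0,0, -1.6,-10,0,0, -1.8,-11.2,0,0, -1.8,-11.2,0,0, -1.8,-11.2,0,0]'; python3 - <<'E'
from h import *
st()
im=optics.read_camera("side"); 
a=cv2.resize(im[280:370,300:400,::-1],None,fx=4,fy=4); b=cv2.resize(im[170:270,310:410,::-1],None,fx=4,fy=4)
out=np.zeros((400,800,3),np.uint8); out[:360,:400]=a; out[:,400:]=b; cv2.imwrite("pics/m2.png",out)
print((w2p("side",[.459,.2845,.033])-[300,280])*4,(w2p("side",[.4257,.053,.09])-[310,170])*4+[400,0],(w2p("side",[.4257,.053,.0])-[310,170])*4+[400,0])
E
```

```text
time_s: 21.8
tool_pos: [0.4586, 0.2854, -0.0025]
tcp_rot: [0.0, 0.089, 0.996, 0.0]
ft_force: [-0.8, 0.3, -0.3]
gripper_width: 0.0548
grip_force: 36.8
time_s: 22.8
tool_pos: [0.4427, 0.1643, 0.137]
tcp_rot: [0.0, 0.087, 0.996, 0.0]
ft_force: [0.4, -2.2, 0.2]
gripper_width: 0.085
grip_force: 0.0
time_s: 23.3
tool_pos: [0.4251, 0.0525, 0.1369]
tcp_rot: [-0.0, 0.09, 0.996, -0.0]
ft_force: [-0.4, -0.2, 0.3]
gripper_width: 0.085
grip_force: 0.0
t 23.30 tcp [0.4251 0.0525 0.1369] yaxis deg 79.7 zax [-0.  0. -1.] F [-0.4 -0.2  0.3] w 0.0850 g 0.0 [-0.19  0.44  0.    2.18 -0.    0.52  1.2 ]
[225.31268034 174.13061991] [651.55052921 225.44588285] [636.04409622 326.37153734]
```

View pics/m2.png

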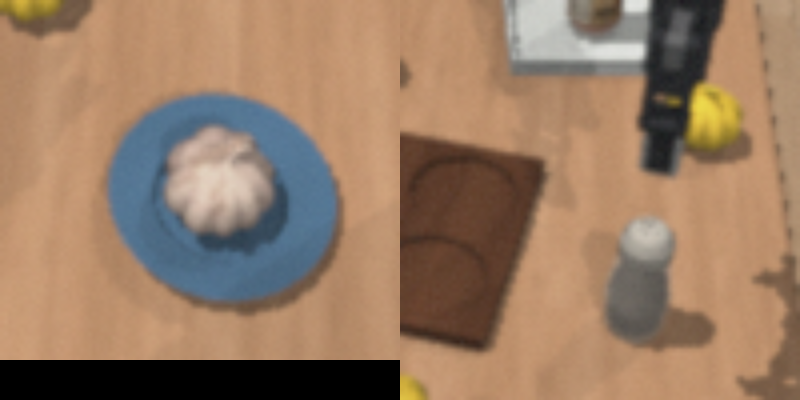

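The garlic sits mid-dish (220,180). The salt's foot (636,328) matches my estimate. Descending on the salt.

```bash
python3 -m crank '[0,0.1,-2.5,0, 0,0.1,-6,0, 0,0.1,-9,0, 0,0.1,-11.5,0, 0,0.1,-12.6,0, 0,0.1,-12.8,0, 0,0.1,-12.8,0]' 8.5 40; python3 -m crank '[0,0,0,0, 0,0,0,0, 0,0,0,0, 0,0,0,0, 0,0,0,0, 0,0,0,0, 0,0,0,0, 0,0,0,0, 0,0,0,0, 0,0,0,0]' 3.3 40; python3 -m crank '[0,0,0.5,0, 0,0,2,0, 0,0,5,0, 0,0,8,0, 0,0,11,0, 0,0,13,0,0,0,13,0]'
```

```text
time_s: 23.93
tool_pos: [0.4255, 0.0563, 0.0081]
tcp_rot: [-0.0, 0.087, 0.996, 0.001]
ft_force: [0.6, -1.3, -1.2]
gripper_width: 0.0849
grip_force: 0.0
time_s: 24.77
tool_pos: [0.4253, 0.0535, 0.01]
tcp_rot: [0.0, 0.089, 0.996, -0.001]
ft_force: [-0.6, -2.1, 4.6]
gripper_width: 0.0386
grip_force: 39.2
time_s: 25.35
tool_pos: [0.4277, 0.0553, 0.143]
tcp_rot: [0.004, 0.089, 0.996, 0.001]
ft_force: [0.7, 0.3, -2.0]
gripper_width: 0.0384
grip_force: 39.9
```

```bash
python3 - <<'E'
from h import *
st()
im=optics.read_camera("side"); p=readout.state()["tool_pos"]
f=w2p("side",p+[0,0,-.004]);g=w2p("side",p+[0,0,.086]);print("foot",f,"top",g,"px/mm x",w2p("side",p+[.01,0,0])-w2p("side",p))
hsv=cv2.cvtColor(im[:,:,::-1].copy(),cv2.COLOR_BGR2HSV)
u0,v0=int(f[0])-22,int(g[1])-5
for v in range(v0,int(f[1])+16): print(v,''.join('#' if hsv[v,u,2]<55 else ('o' if hsv[v,u,1]<60 else '.') for u in range(u0,u0+46)))
print(u0)
E
```

```text
t 25.35 tcp [0.4277 0.0553 0.143 ] yaxis deg 79.8 zax [ 0.007  0.002 -1.   ] F [ 0.7  0.3 -2. ] w 0.0384 g 39.9 [ 0.23  0.48 -0.59  2.17  0.46  0.61  0.7 ]
foot [374.685425   212.18959918] top [379.41773561 181.20748862] px/mm x [-4.30308403 -0.2997701 ]
176 ooo........oooooooooo###ooooooo#####..........
177 oooo.....oooooooooooo###oooooo#####...........
178 oooooooooooooooooooo##o#oooooo#####...........
179 oooooooooooooooooooo####oooooo#####...........
180 oooooooooooooooooooo###ooooooo#####...........
181 ooooooooooooooooooooo#oooooooo#####...........
182 oooooooooooooooooooooooooooooo####............
183 oooooooooooooooooooo#ooooooooooo##............
184 oooooooooooooooooooo##oooooooooo##............
185 oooooooooooooooooooo###oooooo#####............
186 oooooooooooooooooooo####oooo#####o............
187 oooooooooooooooooooo#####oo######.............
188 oooooooooooooooooooo############..............
189 .................ooo###########o..............
190 ..................oo###########o..............
191 ..................o############...............
192 ..................o######
[... 1110 characters left out ...]
....oooooooooo...................
215 ..................ooooooo.....................
216 ..............................................
217 ..............................................
218 ..............................................
219 ..............................................
220 ..............................................
221 ..............................................
222 ..............................................
223 ..............................................
224 ..............................................
225 ..............................................
226 ..............................................
227 ..............................................
352
```

```bash
python3 -m crank '[1,-0.4,0,0, 3.5,-1.4,0,0, 7,-2.8,0,0, 10.5,-4.2,0,0, 14,-5.6,0,0, 17.5,-6.9,0,0, 20,-7.9,0,0, 20.8,-8.2,0,0, 20.8,-8.2,-2,0, 20.8,-8.2,-5,0, 20.8,-8.2,-8,0, 20.8,-8.2,-9,0]'; python3 -m crank '[0,0,-1,0, 0,0,-2,0, 0,0,-2.7,0, 0,0,-2.9,0, 0,0,-2.9,0]';  python3 -m crank '[0,0,-0.1,0, 0,0,-0.3,0, 0,0,-0.3,0]'
```

```text
time_s: 26.4
tool_pos: [0.6289, -0.0283, 0.0432]
tcp_rot: [-0.005, 0.088, 0.996, -0.001]
ft_force: [-0.9, -0.7, -2.1]
gripper_width: 0.0385
grip_force: 39.9
time_s: 26.82
tool_pos: [0.6336, -0.0278, 0.0203]
tcp_rot: [0.0, 0.089, 0.996, -0.0]
ft_force: [0.2, 0.1, -1.0]
gripper_width: 0.0386
grip_force: 39.9
time_s: 27.07
tool_pos: [0.6337, -0.028, 0.0176]
tcp_rot: [0.0, 0.089, 0.996, -0.0]
ft_force: [-0.7, 1.0, -1.9]
gripper_width: 0.0382
grip_force: 39.9
```

```bash
python3 -m crank '[0,0,-0.1,0, 0,0,-0.2,0, 0,0,-0.2,0]'; python3 -m crank '[0,0,-0.1,0, 0,0,-0.15,0, 0,0,-0.15,0]'
```

```text
time_s: 27.32
tool_pos: [0.6339, -0.0279, 0.0161]
tcp_rot: [0.001, 0.089, 0.996, -0.0]
ft_force: [-1.4, -1.3, 4.7]
gripper_width: 0.0385
grip_force: 40.7
time_s: 27.57
tool_pos: [0.6342, -0.0279, 0.016]
tcp_rot: [0.001, 0.089, 0.996, -0.0]
ft_force: [-4.5, 0.2, 12.9]
gripper_width: 0.038
grip_force: 42.0
```

```bash
python3 -m crank '[0,0,0.25,0, 0,0,0.25,0]'; python3 -m crank '[0,0,0,0, 0,0,0,0, 0,0,0,0, 0,0,0,0, 0,0,3,0, 0,0,7,0, 0,0,11,0, 0,0,14,0, -1,-1,15,-6, -3,-3,15,-12, -5,-5,15,-19,-7,-8,15,-26]' 8.5 40; python3 -m crank '[-1.5,-3,0,-7, -3,-6,0,-14, -4.5,-8.5,0,-21, -6,-10.5,0,-28, -7.5,-12.5,0,-35, -8.7,-14.2,0,-42, -9.7,-15.5,0,-49, -10.4,-16,0,-56, -10.7,-16.1,0,-63, -10.7,-16.1,0,-64, -10.7,-16.1,0,-64]'; python3 - <<'E'
from h import *
st()
im=optics.read_camera("side"); cv2.imwrite("pics/s9.png",im[:,:,::-1])
imt=optics.read_camera("top"); cv2.imwrite("pics/t9.png",imt[:,:,::-1])
hsv=cv2.cvtColor(im[:,:,::-1].copy(),cv2.COLOR_BGR2HSV)
for n,P in [("rear well .006",[.637,-.0255,.006]),("salt top",[.637,-.0255,.096]),("honey top",[.667,-.192,.084])]: print(n,w2p("side",P),w2p("top",P))
f=w2p("side",[.637,-.0255,.05]); u0,v0=int(f[0])-24,int(f[1])-26
print(u0)
for v in range(v0,v0+50): print(v,''.join('#' if hsv[v,u,2]<55 else ('o' if hsv[v,u,1]<60 else '.') for u in range(u0,u0+50)))
E
```

```text
time_s: 27.73
tool_pos: [0.6339, -0.0278, 0.0169]
tcp_rot: [0.001, 0.089, 0.996, 0.0]
ft_force: [0.2, -0.8, -1.0]
gripper_width: 0.0387
grip_force: 39.9
time_s: 28.73
tool_pos: [0.5629, -0.1059, 0.1666]
tcp_rot: [0.0, 0.311, 0.95, 0.001]
ft_force: [0.4, -0.5, -0.5]
gripper_width: 0.0852
grip_force: 0.0
time_s: 29.65
tool_pos: [0.4565, -0.2686, 0.1661]
tcp_rot: [0.0, 0.766, 0.643, 0.0]
ft_force: [-0.3, 0.1, -1.2]
gripper_width: 0.0848
grip_force: 0.0
t 29.65 tcp [ 0.4565 -0.2686  0.1661] yaxis deg -10.0 zax [ 0. -0. -1.] F [-0.3  0.1 -1.2] w 0.0848 g 0.0 [ 0.6   0.52 -0.18  1.89  0.13  0.74  0.17]
rear well .006 [292.25964262 223.33650153] [311.19688503 162.59061081]
salt top [291.16310856 198.16968541] [311.13591462 156.00606759]
honey top [289.56392501 165.60006058] [374.29476825 146.44735155]
267
185 ............o.....................................
186 ............o.....................................
187 ..................................................
188 .............o.................oo.................
189 .............oo...............oo..................
190 ...........
[... 1759 characters left out ...]
..........oooooooooooo..#..#............
223 ....................oooooooooooo.#....#...........
224 .....................oooooooooo...................
225 ......................oooooooo..#.................
226 ........................o.oo......................
227 ..................................................
228 ..................................................
229 ..................................................
230 ..................................................
231 ..................................................
232 ..................................................
233 ..................................................
234 ..................................................
```

The salt stands upright in the rear well (axis col 292, as predicted). Next, the spice jar back.

```bash
python3 -m crank '[0,0,-3,0, 0,0,-6,0, 0,0,-9,0, 0,0,-11.5,0, 0,0,-12.5,0, 0,0,-12.7,0, 0,0,-12.7,0]' 8.5 40; python3 -m crank '[0,0,0,0, 0,0,0,0, 0,0,0,0, 0,0,0,0, 0,0,0,0, 0,0,0,0, 0,0,0,0, 0,0,0,0, 0,0,0,0, 0,0,0,0]' 3.5 40; python3 -m crank '[0,0,0.5,0, 0,0,2,0, 0,0,5,0, 0,0,8,0, 0,0,11,0, 0,0,13.5,0,0,0,13.5,0]'
```

```text
time_s: 30.33
tool_pos: [0.4567, -0.2685, 0.039]
tcp_rot: [-0.0, 0.767, 0.642, 0.0]
ft_force: [0.0, 0.1, -0.3]
gripper_width: 0.0848
grip_force: 0.0
time_s: 31.17
tool_pos: [0.4573, -0.2694, 0.0405]
tcp_rot: [0.001, 0.767, 0.642, 0.0]
ft_force: [-0.5, 0.4, 6.3]
gripper_width: 0.0437
grip_force: 40.0
time_s: 31.75
tool_pos: [0.4594, -0.2704, 0.1795]
tcp_rot: [0.005, 0.767, 0.642, 0.002]
ft_force: [0.6, 0.4, -0.4]
gripper_width: 0.0434
grip_force: 41.1
```

```bash
python3 -m crank '[0.5,1.2,0,0, 1.6,4,0,0, 2.9,7,0,0, 4.2,10.2,0,0, 5.5,13.4,0,0, 6.8,16.6,0,0, 7.9,19.4,0,0, 8.6,21.2,0,0, 8.8,21.7,0,0, 8.8,21.7,-2,0, 8.8,21.7,-5,0, 8.8,21.7,-8,0]'; python3 -m crank '[0,0,-2,0, 0,0,-3.6,0, 0,0,-4.4,0, 0,0,-4.7,0, 0,0,-4.7,0, 0,0,-4.9,0, 0,0,-4.9,0]'
```

```text
time_s: 32.75
tool_pos: [0.5438, -0.0519, 0.0929]
tcp_rot: [0.0, 0.767, 0.642, -0.0]
ft_force: [0.2, -0.1, -1.7]
gripper_width: 0.0432
grip_force: 41.1
time_s: 33.33
tool_pos: [0.5449, -0.052, 0.0458]
tcp_rot: [0.0, 0.767, 0.642, 0.001]
ft_force: [0.4, -0.2, -1.0]
gripper_width: 0.0434
grip_force: 41.0
```

```bash
python3 -m crank '[0,0,-0.2,0, 0,0,-0.35,0, 0,0,-0.35,0]'; python3 -m crank '[0,0,-0.1,0, 0,0,-0.15,0, 0,0,-0.15,0]'
```

```text
time_s: 33.58
tool_pos: [0.5451, -0.0519, 0.0425]
tcp_rot: [0.001, 0.767, 0.642, 0.001]
ft_force: [-0.4, -0.1, 2.2]
gripper_width: 0.0438
grip_force: 41.3
time_s: 33.83
tool_pos: [0.5451, -0.0519, 0.0424]
tcp_rot: [0.001, 0.767, 0.642, 0.001]
ft_force: [-2.6, 1.1, 17.3]
gripper_width: 0.0436
grip_force: 42.3
```

```bash
python3 -m crank '[0,0,0.2,0, 0,0,0.2,0]'; python3 -m crank '[0,0,0,0, 0,0,0,0, 0,0,0,0, 0,0,0,0, 0,0,3,0, 0,0,7,0, 0,0,11,0, 0,0,13,0, -0.4,-1.5,13,0, -1.2,-5,13,0, -2.1,-9,13,0, -3,-13,13,0]' 8.5 40; python3 -m crank '[-0.9,-4,0,0, -1.8,-8,0,0, -2.7,-12,0,0, -3.6,-15.5,0,0, -4.3,-18.5,0,0, -4.6,-19.7,0,0, -4.6,-19.7,-2,0, -4.6,-19.7,-4,0,-4.6,-19.7,-4,0]'
```

```text
time_s: 34.0
tool_pos: [0.5449, -0.0519, 0.0429]
tcp_rot: [0.001, 0.767, 0.642, 0.001]
ft_force: [-0.1, -0.0, -1.4]
gripper_width: 0.0437
grip_force: 41.0
time_s: 35.0
tool_pos: [0.5142, -0.1825, 0.1723]
tcp_rot: [0.0, 0.766, 0.643, 0.0]
ft_force: [0.5, -0.5, -0.8]
gripper_width: 0.0848
grip_force: 0.0
time_s: 35.75
tool_pos: [0.4661, -0.3767, 0.1286]
tcp_rot: [-0.004, 0.767, 0.642, -0.001]
ft_force: [-1.3, 0.2, -1.2]
gripper_width: 0.0851
grip_force: 0.0
```

```bash
python3 -m crank '[0,0,-2.5,0, 0,0,-5.5,0, 0,0,-8,0, 0,0,-9.1,0, 0,0,-9.4,0, 0,0,-9.4,0]' 8.5 40; python3 -m crank '[0,0,0,0, 0,0,0,0, 0,0,0,0, 0,0,0,0, 0,0,0,0, 0,0,0,0, 0,0,0,0, 0,0,0,0, 0,0,0,0, 0,0,0,0]' 3.5 40; python3 -m crank '[0,0,0.5,0, 0,0,2,0, 0,0,5,0, 0,0,8,0, 0,0,11,0, 0,0,13.5,0,0,0,14.5,0,0,0,14.5,0]'
```

```text
time_s: 36.25
tool_pos: [0.4688, -0.3784, 0.0382]
tcp_rot: [-0.0, 0.767, 0.642, 0.0]
ft_force: [0.4, 0.8, -0.2]
gripper_width: 0.0847
grip_force: 0.0
time_s: 37.08
tool_pos: [0.4693, -0.3796, 0.0399]
tcp_rot: [0.001, 0.767, 0.642, 0.0]
ft_force: [0.1, 0.3, 6.4]
gripper_width: 0.0463
grip_force: 40.3
time_s: 37.75
tool_pos: [0.4698, -0.38, 0.1861]
tcp_rot: [0.003, 0.767, 0.642, 0.001]
ft_force: [0.0, 0.1, -1.0]
gripper_width: 0.0464
grip_force: 41.4
```

```bash
python3 -m crank '[0.3,1.5,0,0, 1,4.8,0,0, 1.9,8.8,0,0, 2.8,12.8,0,0, 3.7,16.8,0,0, 4.6,20.8,0,0, 5.5,24.8,0,0, 6.4,28.8,0,0, 7.2,32.8,0,0, 8,36.6,0,0, 8.7,39.7,0,0, 9,41.1,0,0]'; python3 -m crank '[0,0,-0.5,0, 0,0,-3,0, 0,0,-6.5,0, 0,0,-10,0, 0,0,-12.5,0, 0,0,-13.5,0, 0,0,-13.7,0, 0,0,-13.7,0]'; python3 -c "
from h import *
st()"
```

```text
time_s: 38.75
tool_pos: [0.5568, 0.0399, 0.181]
tcp_rot: [-0.003, 0.765, 0.645, -0.0]
ft_force: [-0.6, 0.3, -0.7]
gripper_width: 0.046
grip_force: 41.4
time_s: 39.42
tool_pos: [0.5575, 0.0318, 0.0454]
tcp_rot: [-0.001, 0.767, 0.641, -0.001]
ft_force: [0.5, 0.4, -1.4]
gripper_width: 0.0463
grip_force: 41.4
t 39.42 tcp [0.5575 0.0318 0.0454] yaxis deg -10.2 zax [-0.002 -0.    -1.   ] F [ 0.5  0.4 -1.4] w 0.0463 g 41.4 [-0.01  0.73 -0.15  1.9   0.2   0.52 -0.47]
```

```bash
python3 -m crank '[0,0,-0.2,0, 0,0,-0.35,0, 0,0,-0.35,0]'; python3 -m crank '[0,0,-0.1,0, 0,0,-0.15,0, 0,0,-0.15,0]'
```

```text
time_s: 39.67
tool_pos: [0.5592, 0.0321, 0.0437]
tcp_rot: [0.001, 0.767, 0.642, 0.001]
ft_force: [-0.9, 0.4, 0.0]
gripper_width: 0.0462
grip_force: 41.4
time_s: 39.92
tool_pos: [0.559, 0.0322, 0.0419]
tcp_rot: [0.0, 0.767, 0.642, 0.001]
ft_force: [-1.4, 0.1, 4.2]
gripper_width: 0.046
grip_force: 41.8
```

Contact is at the expected well-floor height. I'll release, retreat, and take the final look.

```bash
python3 -m crank '[0,0,0,0, 0,0,0,0, 0,0,0,0, 0,0,0,0, 0,0,0,0, 0,0,3,0, 0,0,7,0, 0,0,11,0, 0,0,15,0, -2,1,17,0, -5,3,17,0, -8,6,17,0]' 8.5 40; python3 -m crank '[-1,4,0,0, -2,8,0,0, -3,12,0,0, -4,16,0,0, -5,20,0,0, -6,24,0,0, -7,28,0,0, -7,28,0,0, -7,28,0,0]'; python3 - <<'E'
from h import *
st()
t=optics.read_camera("top"); s=optics.read_camera("side")
cv2.imwrite("pics/tf.png",t[:,:,::-1]);cv2.imwrite("pics/sf.png",s[:,:,::-1])
out=np.zeros((600,800,3),np.uint8)
out[:,:400]=cv2.resize(s[140:350,240:380,::-1],(400,600)); out[:330,400:]=cv2.resize(t[120:260,190:360,::-1],(400,330),interpolation=cv2.INTER_CUBIC)
cv2.imwrite("pics/mf.png",out)
E
```

```text
time_s: 40.92
tool_pos: [0.4795, 0.0898, 0.2126]
tcp_rot: [0.001, 0.769, 0.64, 0.001]
ft_force: [-0.5, 0.6, -0.6]
gripper_width: 0.085
grip_force: 0.0
time_s: 41.67
tool_pos: [0.407, 0.3746, 0.2108]
tcp_rot: [-0.001, 0.765, 0.644, 0.0]
ft_force: [0.2, -1.1, 0.3]
gripper_width: 0.0849
grip_force: 0.0
t 41.67 tcp [0.407  0.3746 0.2108] yaxis deg -9.8 zax [-0.001  0.001 -1.   ] F [ 0.2 -1.1  0.3] w 0.0849 g 0.0 [-0.63  0.49 -0.25  1.78  0.15  0.88 -1.11]
```

View pics/mf.png

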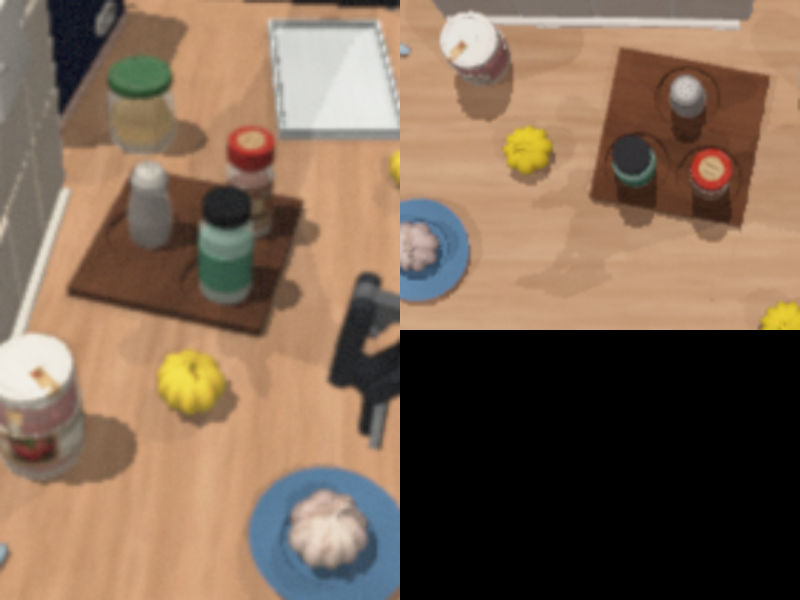

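The salt is in the rear well (top 687,95), the herb jar in the left front well (634,160) and the spice jar in the right one (711,170). All three are upright. The garlic is mid-dish (417,248), and the honey and jam are where they started. I'm handing it in.

```bash
python3 -c "
from plant import manip
print(manip.sign_off())"
```

```text
the job is handed in; nothing more can be done
None
```

The job is done and handed in after about 42 s of robot time: garlic in the middle of the blue dish, salt in the rear well, herb and spice jars back in their own wells, all three upright, honey and jam undisturbed.

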